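Level the stone-gauging plate by its foot screws

ROBOT

A 6-joint arm with a two-finger parallel gripper is mounted at the origin on the work surface. World frame = base frame: x ahead of the robot, y to its left, z up, the work surface at z = 0. Lengths are in mm, angles in rad, forces in N, time in s.
With the tool pointing down it reaches from about 425 to 950 mm from the base axis. Payload 3.5 kg.
Tool frame: the origin (TCP) lies at the very end of the fingers, on their centre line; the grasp point (between the pads) lies 19 mm behind it; z points along the fingers, y is the direction in which the jaws open and shut (so a half turn about z gives the same grasp; the last joint's range is limited). The gripper opens to 85 mm and grips with 20 to 120 N. Pads are 22 mm wide; open, the fingers measure 114 mm over their backs; the gripper's body (76 mm by 85 mm) begins 54 mm behind the grasp point. The pads swing forward as they close: fully open they stand 13 mm farther back than shut.
Start: joints at [-1.446, 0.286, 1.577, -0, 1.279, -0.15], TCP at [183.189, -649.652, 231.325] pointing down, gripper open.
Joint ranges: [-2.77, 2.77], [-0.9, 2.22], [0.21, 2.48], [-1.53, 4.67], [0.24, 2.81], [-2.84, 2.84]. Speed limits (rad/s): [2.79, 2.79, 3.14, 3.14, 3.14, 3.14].

INTERFACE

Orientations are given as a rotation vector (axis times angle).
In Python, from station import state, get_image, camera_params, hand_in, masks_of, pinpoint gives the robot as it stands. The module is installed in compiled form; this text tells all that it offers.
- The arm moves only by the tool send_rows, never from a script. Its argument "moves" is one flat list of numbers, 6 for each row, row after row: the shift along the world's x, y, z as a fraction of full scale, then the turn, a rotation vector about the world's x, y, z as a fraction of full scale. In form: [dx, dy, dz, ax, ay, az, dx, dy, dz, ax, ay, az, ...]. A call has 1 to 20 rows; each row shifts and turns the pose as measured when the row begins; what a row does not reach is not made up. Full scale, the value 1, is 3 cm for a shift and 6 degrees for a turn. A row lasts 1/8 s, in which the tool goes at most 62.5 mm and 10.7 degrees, less where a joint would pass 70% of its speed; a pose out of reach is approached as far as the arm can. A call with a number of a shift or a turn outside -1 to 1 is refused whole. A call with a gripper value outside its range is refused whole. "hand" is the opening, from -1 (shut) to 1 (fully open), set as the call begins (left out, the last holds). The fingers move at their own pace and stop on an object; "newtons" is the grip in N (left out, the last holds). Time passes only in rows, so rows that do not move let the fingers close. It gives the time, the measured TCP pose, the force and the opening at its end, in the units of the state.
- state(): the state, without advancing time (a new reading comes with each control period).
- get_image(name): name is "scene" or "top" or "wrist"; returns the picture (480x640x3 uint8, red, green, blue); there is no depth.
- camera_params(name): a dict with "fovy" (degrees; the focal length in pixels is half the picture's height over the tangent of half this angle, whatever the lens; pixels are square), "cx", "cy" (the principal point, pixels), "rvec" (rotation vector, rad) and "tvec" (3), from world to camera coordinates, as OpenCV has them. Camera axes: x right, y down, z forward; pixel columns grow to the right and rows downward; lengths in mm; the calibration is good to about 2 mm. The wrist camera is an equidistant fisheye: a pixel r from the principal point sees the ray r / f radians off the axis. A picture is of the moment at which its call begins: read the wrist's pose just before it. camera_params takes no time and is no camera call; for the wrist camera it gives the pose at the moment of the call.
- hand_in(): hands the job in, once; it reports no verdict.
Trained networks look in the newest picture that a camera, given by its name, has taken for a name from the list of things; names that differ only in an ending like _2 or _b are one class to them, and where a whole thing is asked for, a point or a joint stands for the part that bears it (a point fixed in the world has none). Each returns a list of dicts, best first, with "score" (0 to 1); they miss things now and then, are a little off and sometimes report something else, mostly with a low value. They report only what shows in the picture. A call takes as long as a camera call.
- masks_of(thing, camera): "region" (480x640 bool, what is visible of it) and "box" ([left, top, right, bottom] in pixels, round what is visible of it).
- pinpoint(thing, camera): "location" ([row, column] in pixels: a listed point, or the origin of a listed thing).
The state is a dict: "time": time; "joint_pos": joint angles; "qvel": joint speeds; "joint_torque": joint torques, N m; "ee_pos": TCP position; "tcp_rot": TCP orientation; "wrist_force": force on the tool from outside, world axes, zero at the start; "moment": the same for the moment, N m; "grip_width": finger opening in mm.
Only numpy, scipy, OpenCV 4.12 (cv2) and the standard library are available. Lean on these libraries where they do the work, as an engineer would, in place of code of your own. Each camera call takes 0.05 s, during which the arm holds its last target.

TASK

Level the aluminium gauging plate: turn its orange and blue foot screws, each as far as it needs, until the bubble in the orange vial and the bubble in the blue vial both lie between their black lines, then let go. The black foot is the height reference: do not turn it.

Things in the scene. Friction and masses are not known exactly. Their poses are not given: they have to be found in the camera images.
- orange_screw_grip (a point): Orange foot screw in a corner of the square aluminium plate (235 mm) of a stand fixed to the bench; place and yaw vary. Head: flange 48 mm across, 8 mm thick, on the plate, with an upright bar 46 long, 14 wide, 40 mm tall. Point: on its axis in the bar, 14 mm below the top; x along bar, y across, z up. Starts up to 1.15 rad off level, either way; turns with 0.1 N m, stays where left.
- blue_screw_grip (a point): Blue foot screw at the diagonally opposite corner; shape, point and axes as the orange one. Starts 0.5 to 1.15 rad too far clockwise. The two screws do not affect each other; each stops 1.5 rad either side of level. Heights change up to 4 mm as the plate tilts. The two vials, 13 mm above the plate, are lower than the bars.
- orange_bubble (a joint): Position (m) of the pale bubble (22 x 13 mm) in the orange tube vial (84 x 26 mm, green window) on the plate: 0 centred, positive towards the orange screw's side of the plate. Turning the orange screw clockwise, seen from above, moves it +0.018 per rad, anticlockwise -0.018. The lines are 32 mm apart: wholly between them is within 0.005 of 0.
- blue_bubble (a joint): Position (m) of the bubble in the blue vial, of the same size, set square to the orange one: 0 centred, positive towards the blue screw's side of the plate. Turning the blue screw clockwise, seen from above, moves it +0.018 per rad, anticlockwise -0.018. Wholly between the lines is within 0.005 of 0.
- black_foot (a joint): Angle (rad) of the black foot, same shape as the two screws, at the third corner of the plate; 0 as set, positive clockwise. To be left as it is.

How it is judged:
By the outcome, as a careful person would: the job done as asked, in the order asked, and still so for the second after the job is handed in, with the robot touching nothing.
It also fails if it takes over 45 s, if anything falls off the work surface, if the arm or the gripper's body presses on something with over 40 N, if the wrist force passes 120 N, or if a joint passes its speed limit or range.

## Working session

There is one attempt and no reset: what is moved stays moved. The work goes in short steps, Python scripts to look and compute and a tool call to move; the robot and the scene stay as the last step left them, time stands still between calls to the robot, and variables do not carry over. Pictures are saved under pics/ and viewed, and the job is handed in when it is done.

Besides the shell and the picture viewer there is one more tool, called after "Emit:" as name(argument=value, ...) on one line, values as JSON. send_rows: Moves the arm, as the interface text tells. Its arguments: {"type":"object","properties":{"moves":{"type":"array"},"hand":{"type":"number"},"newtons":{"type":"number"}},"required":["moves"]}

```bash
mkdir -p pics; cat > h.py <<'E'
import numpy as np, cv2
from station import *
def K(p):
    f=240/np.tan(np.radians(p['fovy'])/2); return f
def ray(cam,r,c,p=None):
    p=p or camera_params(cam); f=K(p)
    x=(c-p['cx']);y=(r-p['cy'])
    R=cv2.Rodrigues(np.array(p['rvec'],float))[0];t=np.array(p['tvec'],float)
    if cam=='wrist':
        rr=np.hypot(x,y);th=rr/f
        d=np.array([x/rr*np.sin(th),y/rr*np.sin(th),np.cos(th)]) if rr>0 else np.array([0,0,1.])
    else: d=np.array([x/f,y/f,1.])
    return -R.T@t,R.T@d
def atz(cam,r,c,z,p=None):
    o,d=ray(cam,r,c,p); return o+d*(z-o[2])/d[2]
def proj(cam,P,p=None):
    p=p or camera_params(cam); f=K(p)
    R=cv2.Rodrigues(np.array(p['rvec'],float))[0];q=R@np.array(P,float)+np.array(p['tvec'],float)
    if cam=='wrist':
        n=np.hypot(q[0],q[1]);th=np.arctan2(n,q[2]);return (p['cy']+f*th*q[1]/n,p['cx']+f*th*q[0]/n)
    return (p['cy']+f*q[1]/q[2],p['cx']+f*q[0]/q[2])
def tri(a):
    A=np.zeros((3,3));b=np.zeros(3)
    for o,d in a:
        d=d/np.linalg.norm(d);M=np.eye(3)-np.outer(d,d);A+=M;b+=M@o
    return np.linalg.solve(A,b)
def save(img,n): cv2.imwrite('pics/'+n,img[:,:,::-1])
E
python3 - <<'E'
from h import *
np.set_printoptions(precision=3,suppress=True)
for c in ['top','scene']:
    save(get_image(c),c+'1.png'); p=camera_params(c); print(c,p)
    for t in ['orange_screw_grip','blue_screw_grip','orange_bubble','blue_bubble','black_foot']:
        for q in pinpoint(t,c)[:2]: print(t,q['score'],q['location'])
print(state())
E
```

```text
top {'fovy': 52.49850245274202, 'cx': 312.6749176554536, 'cy': 245.77732948686898, 'rvec': array([ 2.133, -2.179,  0.094]), 'tvec': array([ 65.355, 583.224, 707.055])}
orange_screw_grip 0.59 [324.2, 440.3]
blue_screw_grip 0.62 [178.9, 338.8]Traceback (most recent call last):
  File "<stdin>", line 6, in <module>
ValueError: it knows: blue_screw_grip, orange_screw_grip
```

```bash
python3 - <<'E'
from h import *
np.set_printoptions(precision=3,suppress=True)
L={}
for c in ['top','scene']:
    if c=='scene': save(get_image(c),c+'1.png'); print(camera_params(c))
    for t in ['orange_screw_grip','blue_screw_grip']:
        for q in pinpoint(t,c)[:2]: print(c,t,q['score'],q['location']); L.setdefault(t,[]).append(ray(c,*q['location']))
        for q in masks_of(t,c)[:2]: print(c,t,q['score'],q['box'],q['region'].sum())
for t in L: print(t,tri(L[t]))
print(state())
E
```

```text
top orange_screw_grip 0.59 [324.2, 440.3]
top orange_screw_grip 0.56 [417.2, 304.9, 451.0, 336.8] 958
top blue_screw_grip 0.62 [178.9, 338.8]
top blue_screw_grip 0.96 [323.0, 166.5, 354.7, 200.4] 837
{'fovy': 56.83927993989868, 'cx': 320.62554373993595, 'cy': 240.13962963880203, 'rvec': array([ 1.196,  2.336, -0.923]), 'tvec': array([ 290.237, -256.793, 1103.38 ])}
scene orange_screw_grip 0.93 [185.4, 278.7]
scene orange_screw_grip 0.93 [267.4, 177.2, 294.9, 211.0] 624
scene blue_screw_grip 0.91 [245.6, 279.4, 275.6, 314.0] 1058
orange_screw_grip [ 466.93  -120.803   92.64 ]
blue_screw_grip [540.121  33.002 624.142]
{'time': 0.6, 'joint_pos': array([-1.446,  0.286,  1.577,  0.   ,  1.279, -0.15 ]), 'qvel': array([ 0.001, -0.   , -0.001,  0.   , -0.001, -0.002]), 'joint_torque': array([ -0.001, -40.566, -29.274,  -0.   ,   0.001,  -0.   ]), 'ee_pos': array([ 183.174, -649.675,  231.367]), 'tcp_rot': array([3.112, 0.43 , 0.   ]), 'wrist_force': array([-0.664, -0.476, -0.267]), 'moment': array([ 0.02 , -0.031, -0.041]), 'grip_width': 85.71393415179242}
```

View pics/top1.png

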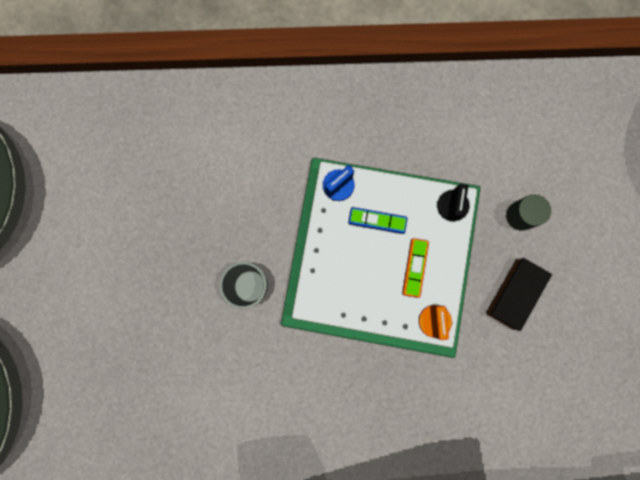

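View pics/scene1.png

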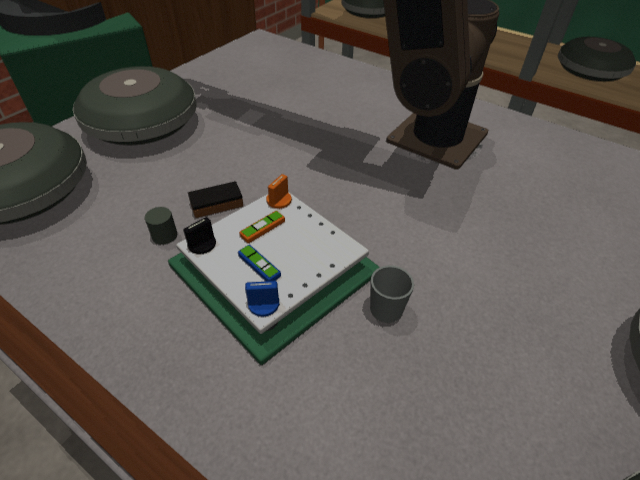

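The top view shows the plate at about rows 160–355, cols 283–480. The blue screw is at (183,338), the orange at (321,436) and the black foot at (203,454). I'll zoom in for bubbles and bar directions.

```bash
python3 - <<'E'
from h import *
a=cv2.imread('pics/top1.png')[150:360,280:490]
cv2.imwrite('pics/z1.png',cv2.resize(a,(600,600),interpolation=cv2.INTER_CUBIC))
a=cv2.imread('pics/scene1.png')[165:335,160:380]
cv2.imwrite('pics/z2.png',cv2.resize(a,(776,600),interpolation=cv2.INTER_CUBIC))
p=camera_params('top')
R=cv2.Rodrigues(np.array(p['rvec']))[0];print(-R.T@p['tvec'])
print(tri([ray('top',324.2,440.3),ray('scene',185.4,278.7)]))
for rc in [(159,314),(183,481),(355,456),(325,283)]: print(atz('top',*rc,40))
E
```

```text
[504.653006    38.46857796 766.93802353]
[ 466.93002666 -120.80259105   92.64000283]
[717.3151548   47.77084672  40.        ]
[ 673.31850835 -203.99511755   40.        ]
[ 418.73716756 -153.12947595   40.        ]
[466.85660372  98.83840891  40.        ]
```

View pics/z1.png

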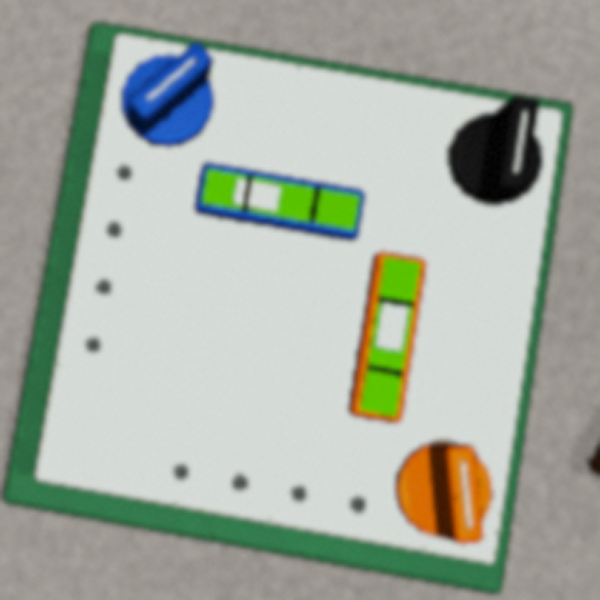

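View pics/z2.png

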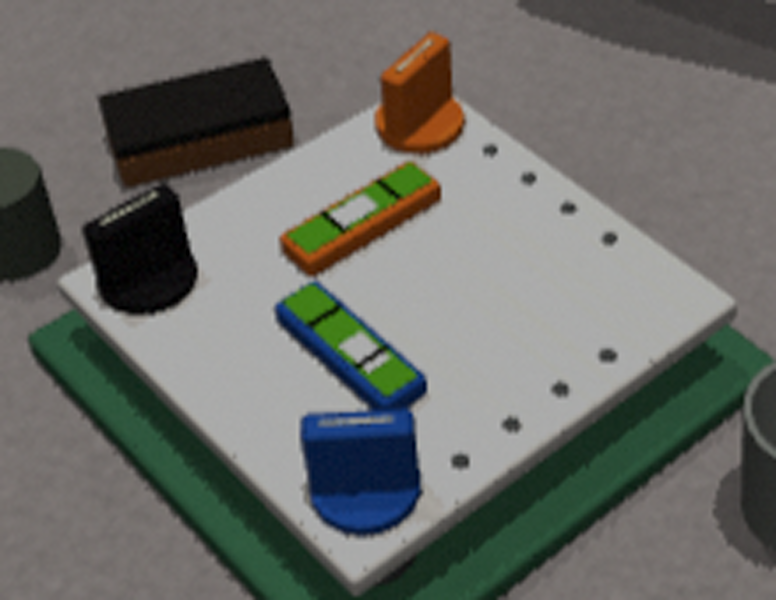

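```bash
python3 - <<'E'
from h import *
Z=lambda x,y:(150+y*.35-.3,280+x*.35-.3)
S=lambda x,y:(165+y*170/600-.3,160+x*220/776-.3)
F={'o':((463,495),(415,57)),'b':((172,81),(357,421)),'k':((520,142),(131,203)),
'ovial':((388,336),(362,217)),'bvial':((280,201),(350,345))}
for k,(a,b) in F.items():
    P=tri([ray('top',*Z(*a)),ray('scene',*S(*b))]); print(k,P.round(1),np.round(np.subtract(proj('top',P),Z(*a)),1),np.round(np.subtract(proj('scene',P),S(*b)),1))
# bar directions at z=top
for k,(a,b) in {'o':((460,462),(466,526)),'b':((148,99),(196,62)),'k':((516,172),(524,112))}.items():
    A=atz('top',*Z(*a),112);B=atz('top',*Z(*b),112);d=B-A;print(k,((A+B)/2).round(1),np.linalg.norm(d),np.degrees(np.arctan2(d[1],d[0])))
print(camera_params('wrist'))
E
```

```text
o [ 469.5 -120.4  105.1] [-0.6  0.8] [0.1 0.7]
b [669.6  11.4 108.6] [-0.2  0.3] [0.  0.3]
k [ 635.3 -153.7  110.4] [-0.3  0.4] [0.1 0.4]
ovial [546.6 -95.4  65.4] [-0.2  0.2] [0.  0.2]
bvial [616.  -43.1  68.5] [-0.1  0.1] [0.  0.2]
o [ 469.7 -117.6  112. ] 29.383569017067146 -177.40465200680705
b [668.7  11.8 112. ] 29.345319449004794 -53.26168986934511
k [ 634.6 -152.7  112. ] 29.36434026541419 -10.444428350462289
{'fovy': 65.70646984690485, 'cx': 320.1232087367422, 'cy': 235.36733473880417, 'rvec': array([-2.3129112 ,  1.75062101,  0.25274206]), 'tvec': array([-675.32580922,  -36.92425492,  378.81786818])}
```

Emit:
send_rows(moves=[0.477,0.883,0,0,0,-0.109,0.477,0.883,0,0,0,-0.109,0.477,0.883,0,0,0,-0.109,0.477,0.883,0,0,0,-0.109,0.477,0.883,0,0,0,-0.109,0.477,0.883,0,0,0,-0.109,0.477,0.883,0,0,0,-0.109,0.477,0.883,0,0,0,-0.109,0.477,0.883,0,0,0,-0.109,0.477,0.883,0,0,0,-0.109,0.477,0.883,0,0,0,-0.109,0.477,0.883,0,0,0,-0.109,0.477,0.883,0,0,0,-0.109,0.477,0.883,0,0,0,-0.109,0.477,0.883,0,0,0,-0.109,0.477,0.883,0,0,0,-0.109,0.477,0.883,0,0,0,-0.109,0.477,0.883,0,0,0,-0.109,0.477,0.883,0,0,0,-0.109,0.3,0.5,0,0,0,-0.1], hand=0.2, newtons=40)

```text
time: 3.1
ee_pos: [470.9, -115.6, 235.9]
tcp_rot: [3.132, 0.057, 0.01]
wrist_force: [-0.1, -0.4, 0.9]
grip_width: 51.2
```

```bash
python3 - <<'E'
from h import *
s=state();print(s['time'],s['ee_pos'],s['tcp_rot'],s['joint_pos'],s['grip_width'],np.abs(s['qvel']).max())
p=camera_params('wrist')
im=get_image('wrist');save(im,'w1.png')
for t in ['orange_screw_grip','blue_screw_grip']:
    for q in pinpoint(t,'wrist')[:1]: print(t,q['score'],q['location'],atz('wrist',*q['location'],94,p))
for q in masks_of('orange_bubble','wrist')[:2]: print(q['score'],q['box'])
E
```

```text
3.1 [ 470.93384977 -115.60896824  235.88156331] [3.1319788  0.05661541 0.01040519] [-0.44763909 -0.15252586  2.0309612  -0.00540442  1.25314605  1.08867034] 51.186632291338476 0.3939743582933437
orange_screw_grip 0.71 [220.6, 326.6] [ 472.32911296 -122.18904789   94.        ]
```

View pics/w1.png

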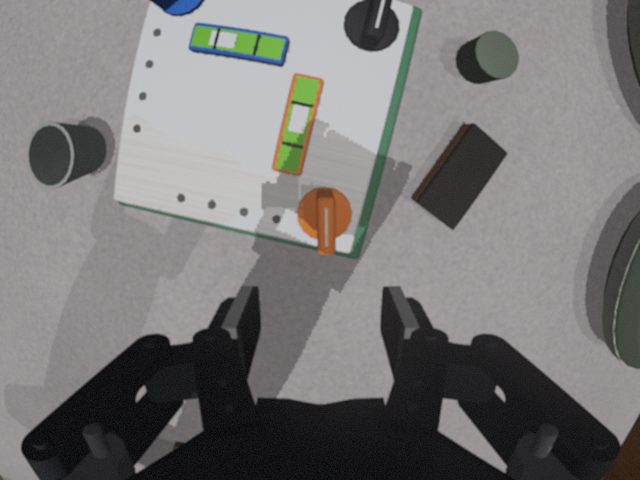

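```bash
python3 - <<'E'
from h import *
a=cv2.imread('pics/w1.png')
cv2.imwrite('pics/z3.png',cv2.resize(a[70:270,240:390],(600,800)[::-1] and (450,600),interpolation=cv2.INTER_CUBIC))
E
```

```text
(no output)
```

View pics/z3.png

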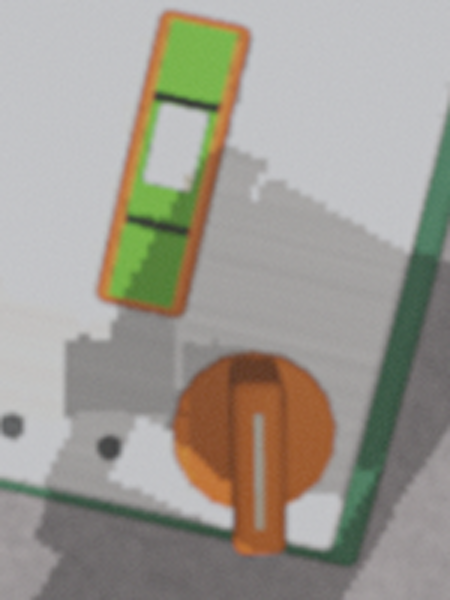

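```bash
cat > m.py <<'E'
from h import *
def run(off,sc,F,cam='wrist',p=None):
    p=p or camera_params(cam)
    for k,(z,pts) in F.items():
        Q=[atz(cam,off[1]+y/sc-.33,off[0]+x/sc-.33,z,p) for x,y in pts]
        if k.startswith('v'):
            L1,L2,B1,B2=Q; d=L2-L1;u=d/np.linalg.norm(d);m=(L1+L2)/2
            print(k,'linespacing',np.linalg.norm(d),'dir',np.degrees(np.arctan2(u[1],u[0])),'bubble',((B1+B2)/2-m)@u*32/np.linalg.norm(d), 'len',(B2-B1)@u)
        else:
            d=Q[1]-Q[0]; print(k,'mid',(Q[0]+Q[1])[:2]/2,'len',np.linalg.norm(d),'ang',np.degrees(np.arctan2(d[1],d[0])))
E
python3 - <<'E'
from m import *
run((240,70),3,{'v_or':(66,[(187,102),(157,226),(180,103),(165,188)]),'bar':(107,[(258,415),(260,529)]),'topedges':(107,[(258,383),(260,552)])})
E
```

```text
v_or linespacing 35.81341638558569 dir 168.3515834426028 bubble -4.5526789405275965 len 24.1986873974546
bar mid [ 469.68045588 -122.84965069] len 29.826938244817736 ang -176.6934990510563
topedges mid [ 470.61894806 -122.81771126] len 44.173490133043856 ang -177.01108678279112
```

Emit:
send_rows(moves=[0,-0.1,-0.6,0,0,0.1,0,-0.05,-1,0,0,0,0,0,-1,0,0,0,0,0,-1,0,0,0,0,0,-0.8,0,0,0,0,0,0,0,0,0])

```text
time: 4.05
ee_pos: [465.2, -125.7, 94.3]
tcp_rot: [3.132, 0.066, 0.002]
wrist_force: [-0.7, -0.2, 0.1]
grip_width: 51.1
```

```bash
python3 - <<'E'
from h import *
s=state();print(s['time'],s['ee_pos'],s['tcp_rot'],s['joint_pos'],s['grip_width'],np.abs(s['qvel']).max())
im=get_image('wrist');save(im,'w2.png')
p=camera_params('wrist'); print(proj('wrist',s['ee_pos'],p))
E
```

```text
4.05 [ 465.22275436 -125.68405257   94.27306723] [3.13233068e+00 6.56371488e-02 2.19520683e-03] [-0.47115389  0.02018452  2.14928102 -0.00837576  0.96685752  1.06247746] 51.144660404252264 0.021335861606321983
(np.float64(303.11469792493403), np.float64(318.9588984591))
```

View pics/w2.png

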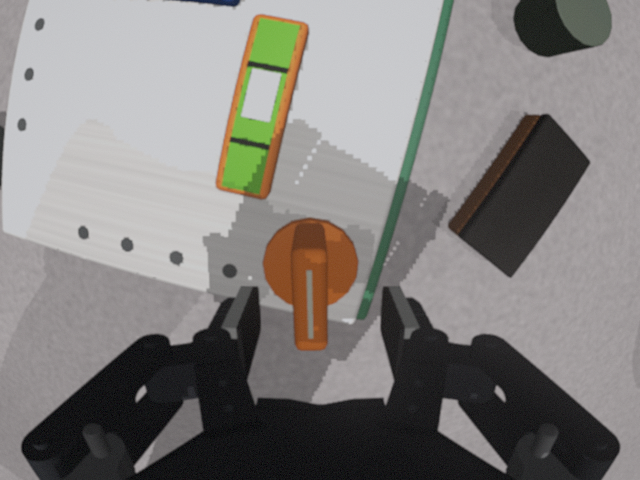

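The bar is between the fingers: its stripe runs from (271,309) to (338,311) and the fingers are centred at column 320. I'll compute the offset.

```bash
python3 - <<'E'
from m import *
run((0,0),1,{'v_or':(66,[(267,67),(249,143),(265,68),(256,120)]),'bar':(107,[(309.5,271),(311.5,338)]),'edge':(107,[(309.5,248),(311.5,347)])})
s=state();print(s['ee_pos'],s['tcp_rot'])
E
```

```text
v_or linespacing 36.625265330984845 dir 168.6175192122259 bubble -4.6105774832284405 len 24.77145535973741
bar mid [ 470.332766   -121.89555469] len 30.01713449142974 ang -176.66861133835343
edge mid [ 472.69262763 -121.81476854] len 43.76139916952707 ang -177.13302832926027
[ 466.15062296 -126.06538289   95.56213843] [3.13116999 0.06566964 0.00561907]
```

Emit:
send_rows(moves=[0.14,0.14,-0.3,0,0,0.1,0,0,-0.36,0,0,0,0,0,0,0,0,0])

```text
time: 4.47
ee_pos: [472.1, -122.8, 76.8]
tcp_rot: [3.129, 0.082, 0.012]
wrist_force: [0.0, -0.2, 0.3]
grip_width: 51.3
```

Emit:
send_rows(moves=[-0.04,0.03,0,0,0,0,0,0,0,0,0,0,0,0,0,0,0,0,0,0,0,0,0,0], hand=-1, newtons=30)

```text
time: 4.97
ee_pos: [471.3, -121.0, 77.6]
tcp_rot: [3.13, 0.082, 0.014]
wrist_force: [0.5, -0.3, -1.2]
grip_width: 13.7
```

```bash
python3 - <<'E'
from h import *
s=state();print(s['time'],s['ee_pos'],s['tcp_rot'],s['wrist_force'],s['moment'],s['grip_width'])
E
```

```text
4.975 [ 471.30674476 -121.04834591   77.59813047] [3.1302373  0.081961   0.01420352] [ 0.46463136 -0.32193754 -1.20400363] [ 0.42531597 -0.01011049 -0.00044441] 13.72824720712971
```

Emit:
send_rows(moves=[0,0,0,0,0,-0.65,0,0,0,0,0,-0.65,0,0,0,0,0,-0.65,0,0,0,0,0,-0.65,0,0,0,0,0,0])

```text
time: 5.6
ee_pos: [471.5, -121.3, 78.5]
tcp_rot: [3.11, -0.355, 0.011]
wrist_force: [1.2, 0.8, -0.5]
grip_width: 13.6
```

```bash
python3 - <<'E'
from h import *
s=state();r=s['tcp_rot'];print(s['time'],s['ee_pos'],r,2*np.degrees(np.arctan2(r[1],r[0])),s['wrist_force'],s['moment'],s['grip_width'])
im=get_image('wrist');save(im,'w3.png')
cv2.imwrite('pics/z4.png',cv2.resize(im[:220,150:400,::-1],(680,600),interpolation=cv2.INTER_CUBIC))
E
```

```text
5.6 [ 471.47283888 -121.31307395   78.51301062] [ 3.1102162  -0.35502727  0.01122195] -13.024110034537017 [ 1.2298379   0.76578744 -0.54615196] [ 0.59301574  0.0373683  -0.06593291] 13.555334942736721
```

View pics/w3.png

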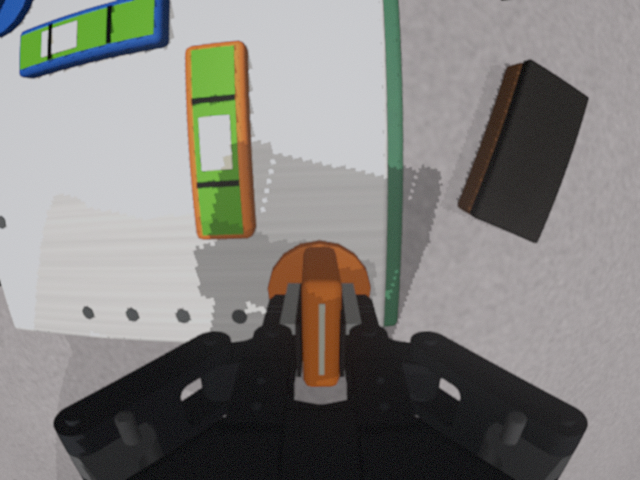

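Turned by 16°. The orange bubble spans rows 115–170 and its lines are at 99 and 184, so it is centred. Next I release and lift.

Emit:
send_rows(moves=[0,0,0,0,0,0,0,0,0,0,0,0,0,0,0,0,0,0,0,0,0.5,0,0,0,0,0,1,0,0,0,0,0,1,0,0,0,0,0,1,0,0,0,0,0,1,0,0,0,0,0,0,0,0,0], hand=0.2)

```text
time: 6.78
ee_pos: [472.1, -122.8, 223.6]
tcp_rot: [3.105, -0.348, 0.022]
wrist_force: [-0.7, -0.2, -1.0]
grip_width: 51.6
```

```bash
python3 - <<'E'
from m import *
s=state();r=s['tcp_rot'];print(s['time'],s['ee_pos'],r,2*np.degrees(np.arctan2(r[1],r[0])),s['wrist_force'],s['grip_width'],s['joint_pos'])
im=get_image('wrist');save(im,'w4.png')
cv2.imwrite('pics/z5.png',cv2.resize(im[:220,150:400,::-1],(680,600),interpolation=cv2.INTER_CUBIC))
E
```

```text
6.775 [ 472.1171625  -122.84848737  223.5570217 ] [ 3.10471474 -0.34760851  0.02207543] -12.776633100803885 [-0.65642025 -0.19651123 -1.02325138] 51.5699025063682 [-0.45684774 -0.13893708  2.04204061 -0.01234384  1.21932478  1.34108163]
```

View pics/w4.png

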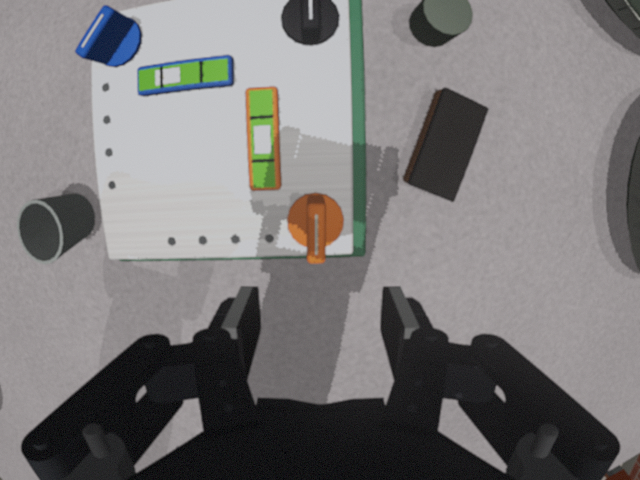

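Emit:
send_rows(moves=[0.82,0.56,0,0,0,-0.84,0.82,0.56,0,0,0,-0.84,0.82,0.56,0,0,0,-0.84,0.82,0.56,0,0,0,-0.84,0.82,0.56,0,0,0,-0.84,0.82,0.56,0,0,0,-0.84,0.82,0.56,0,0,0,-0.84,0.7,0.5,0,0,0,-0.8,0,0,0,0,0,0,0,0,0,0,0,0])

```text
time: 8.07
ee_pos: [660.8, 15.8, 203.2]
tcp_rot: [2.777, -1.419, -0.037]
wrist_force: [-0.2, 0.0, -0.5]
grip_width: 51.7
```

```bash
python3 - <<'E'
from m import *
s=state();r=s['tcp_rot'];print(s['time'],s['ee_pos'],r,2*np.degrees(np.arctan2(r[1],r[0])),s['wrist_force'],s['grip_width'],s['joint_pos'])
im=get_image('wrist');save(im,'w5.png')
E
```

```text
8.075 [660.76659628  15.77689723 203.18685453] [ 2.77697099 -1.41945738 -0.03684766] -54.147977007393905 [-0.21393695  0.03801082 -0.47529578] 51.67337452948033 [-0.12433773  0.29520679  1.61829581 -0.01390477  1.25805942  2.39599541]
```

View pics/w5.png

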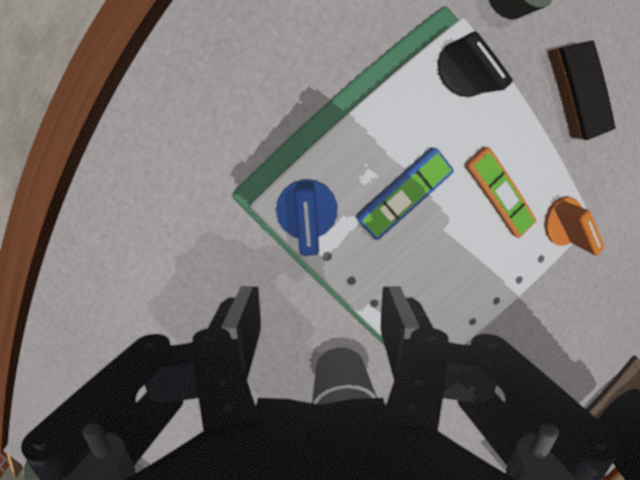

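```bash
python3 - <<'E'
from m import *
a=cv2.imread('pics/w5.png')
cv2.imwrite('pics/z6.png',cv2.resize(a[140:270,250:470],(792,468),interpolation=cv2.INTER_CUBIC))
print(atz('top',284,245,0),atz('top',284,245,70))
E
```

```text
[529.83212226 161.26705941   0.        ] [527.53397289 150.05899117  70.        ]
```

View pics/z6.png

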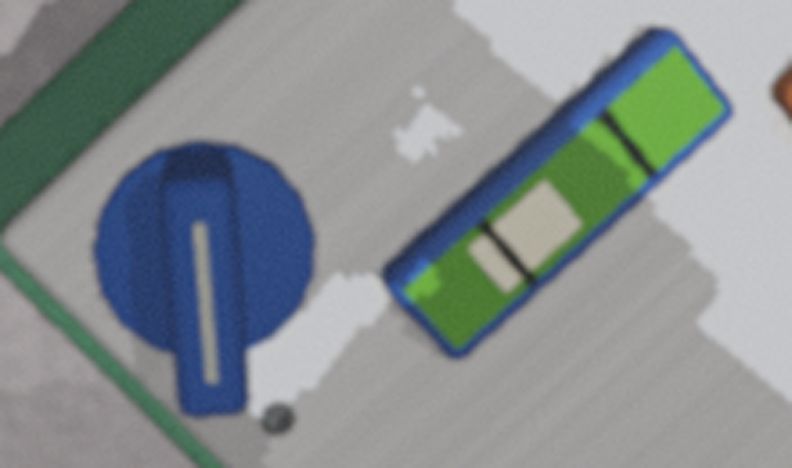

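```bash
python3 - <<'E'
from m import *
run((250,140),3.6,{'v_bl':(70,[(629,144),(509,253),(563,203),(490,269)]),'bar':(109,[(200,223),(212,382)]),'edge':(109,[(200,180),(213,412)])})
s=state();print(s['ee_pos'],s['tcp_rot'])
E
```

```text
v_bl linespacing 35.28409506592608 dir 79.15447793623213 bubble 11.206886315675488 len 21.31453780067066
bar mid [670.68827337  11.81419249] len 30.285628758742334 ang 129.46290332238456
edge mid [671.17166422  10.97486715] len 44.09430965715248 ang 128.4080510835537
[660.63629048  15.72416012 203.20567808] [ 2.77681008 -1.42012923 -0.03685829]
```

Emit:
send_rows(moves=[0.33,-0.13,-0.2,-0.1,-0.2,0.33,0,0,-0.8,0,0,0,0,0,-1,0,0,0,0,0,-1,0,0,0,0,0,-0.5,0,0,0,0,0,0,0,0,0,0,0,0,0,0,0])

```text
time: 9.0
ee_pos: [671.4, 7.4, 97.1]
tcp_rot: [2.805, -1.365, 0.015]
wrist_force: [0.4, -0.9, 0.3]
grip_width: 51.2
```

```bash
python3 - <<'E'
from m import *
s=state();r=s['tcp_rot'];print(s['time'],s['ee_pos'],r,2*np.degrees(np.arctan2(r[1],r[0])),s['wrist_force'],s['grip_width'],s['joint_pos'])
im=get_image('wrist');save(im,'w6.png')
E
```

```text
9.0 [671.42449815   7.42716035  97.07306224] [ 2.80490208 -1.36491545  0.01498234] -51.89676374457477 [ 0.35712234 -0.91660018  0.25224323] 51.177667147432615 [-0.13073981  0.4095326   1.67721173 -0.02772228  1.05292617  2.3595268 ]
```

View pics/w6.png

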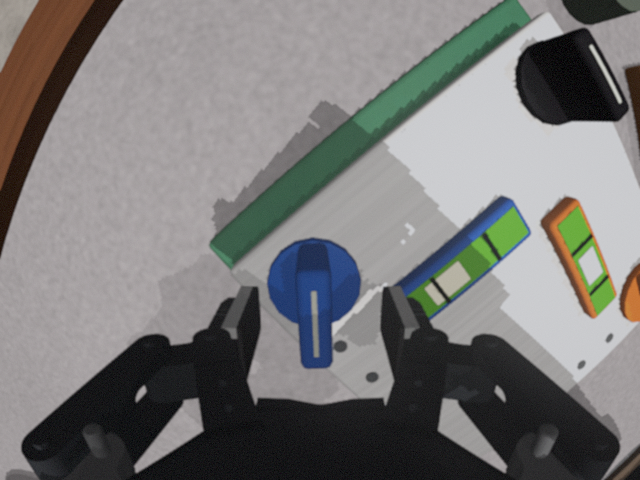

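```bash
python3 - <<'E'
from m import *
run((0,0),1,{'bar':(109,[(314,292),(317.5,356)]),'edge':(109,[(313.5,273),(317.5,367)])})
s=state();print(s['ee_pos'],s['tcp_rot'])
E
```

```text
bar mid [670.34616526  12.35567723] len 29.98230945434901 ang 130.52565673772287
edge mid [671.069784   11.5666772] len 43.732296419127465 ang 129.92604339632064
[671.43607117   7.45835356  97.15034234] [ 2.80490696 -1.36498744  0.01516132]
```

Emit:
send_rows(moves=[-0.03,0.15,0,0,0,0.25,0,0,0,0,0,0,0,0,-0.3,0,0,0,0,0,-0.34,0,0,0,0,0,0,0,0,0], hand=-0.2)

```text
time: 9.68
ee_pos: [671.8, 12.4, 79.3]
tcp_rot: [2.826, -1.325, 0.022]
wrist_force: [-0.6, 0.9, 0.3]
grip_width: 34.0
```

Emit:
send_rows(moves=[-0.03,0,-0.05,0,0,0,0,0,0,0,0,0,0,0,0,0,0,0,0,0,0,0,0,0], hand=-1, newtons=30)

```text
time: 10.18
ee_pos: [670.7, 12.3, 77.4]
tcp_rot: [2.826, -1.326, 0.021]
wrist_force: [-1.0, -1.1, -0.5]
grip_width: 13.6
```

```bash
python3 - <<'E'
from m import *
s=state();r=s['tcp_rot'];print(s['time'],s['ee_pos'],r,2*np.degrees(np.arctan2(r[1],r[0])),s['wrist_force'],s['moment'],s['grip_width'],s['joint_pos'])
im=get_image('wrist');save(im,'w7.png')
E
```

```text
10.175 [670.68929011  12.32127678  77.40044711] [ 2.82599769 -1.32627441  0.02147688] -50.28245010369236 [-0.95669246 -1.10746256 -0.50912391] [ 0.28526722 -0.25269335  0.13645635] 13.6036958333103 [-0.1239562   0.43001122  1.68982421 -0.0271549   1.01496324  2.33868503]
```

View pics/w7.png

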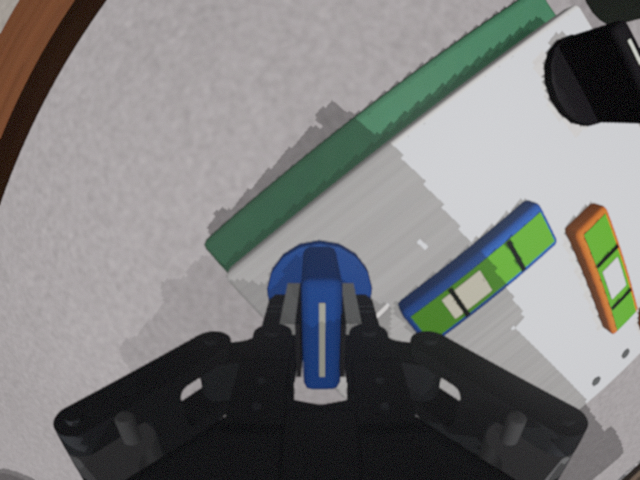

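Emit:
send_rows(moves=[0,0,0,0,0,0.8,0,0,0,0,0,0.8,0,0,0,0,0,0.8,0,0,0,0,0,0.8,0,0,0,0,0,0.8,0,0,0,0,0,0.8,0,0,0,0,0,0.8,0,0,0,0,0,0.8,0,0,0,0,0,0])

```text
time: 11.35
ee_pos: [670.7, 12.5, 75.1]
tcp_rot: [3.114, -0.3, 0.032]
wrist_force: [-0.3, -0.3, -0.2]
grip_width: 13.3
```

```bash
python3 - <<'E'
from m import *
s=state();r=s['tcp_rot'];print(s['time'],s['ee_pos'],r,2*np.degrees(np.arctan2(r[1],r[0])),s['wrist_force'],s['moment'],s['grip_width'],s['joint_pos'])
im=get_image('wrist');save(im,'w8.png')
im=get_image('top');save(im,'top2.png')
E
```

```text
11.35 [670.71976233  12.51599441  75.09337512] [ 3.11442212 -0.29961419  0.0323585 ] -10.990136624527514 [-0.33763789 -0.30328995 -0.17596425] [ 0.13870211 -0.07307788  0.10612269] 13.305501404018267 [-0.12783064  0.42554485  1.70085575 -0.01426393  0.99416185  1.64243088]
```

View pics/w8.png

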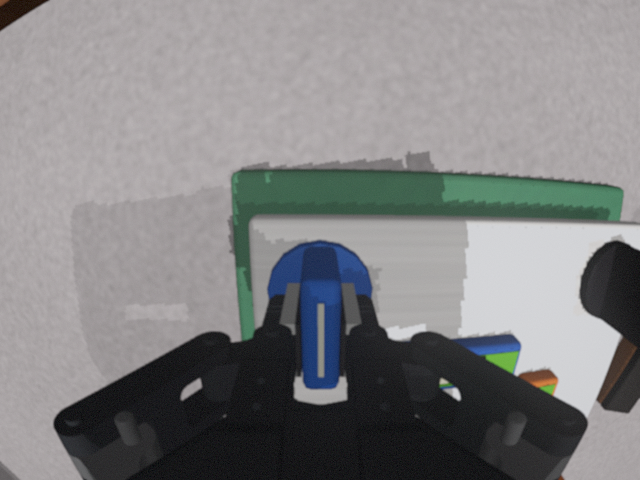

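Emit:
send_rows(moves=[0,0,0,0,0,0,0,0,0,0,0,0,0,0,0,0,0,0,0,0,0.5,0,0,0,0,0,1,0,0,0,-0.5,0,1,0,0,0,-1,0,1,0,0,0,-1,0,0.5,0,0,0,0,0,0,0,0,0], hand=0.1)

```text
time: 12.58
ee_pos: [595.7, 12.1, 205.8]
tcp_rot: [3.113, -0.303, 0.044]
wrist_force: [-0.2, 0.1, -1.5]
grip_width: 47.0
```

```bash
python3 - <<'E'
from m import *
s=state();r=s['tcp_rot'];print(s['time'],s['ee_pos'],r,s['wrist_force'],s['grip_width'])
im=get_image('wrist');save(im,'w9.png')
im=get_image('scene');save(im,'scene3.png')
cv2.imwrite('pics/z7.png',cv2.resize(im[165:335,160:380,::-1],(776,600),interpolation=cv2.INTER_CUBIC))
E
```

```text
12.575 [595.67691708  12.06764931 205.83486797] [ 3.11257364 -0.30341906  0.04447221] [-0.20744907  0.08488081 -1.47735312] 47.01311632933434
```

View pics/w9.png

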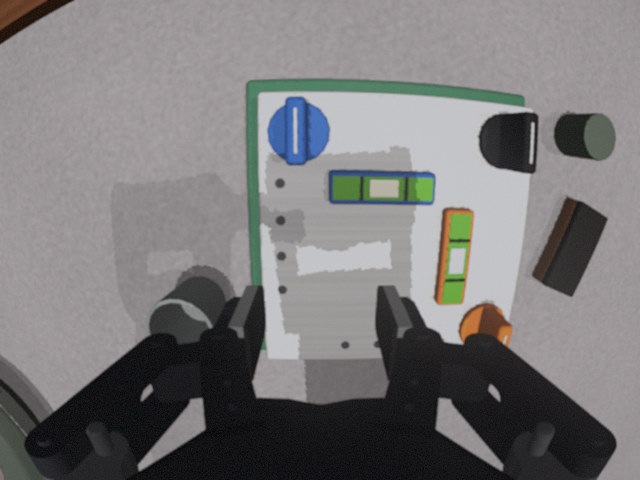

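View pics/z7.png

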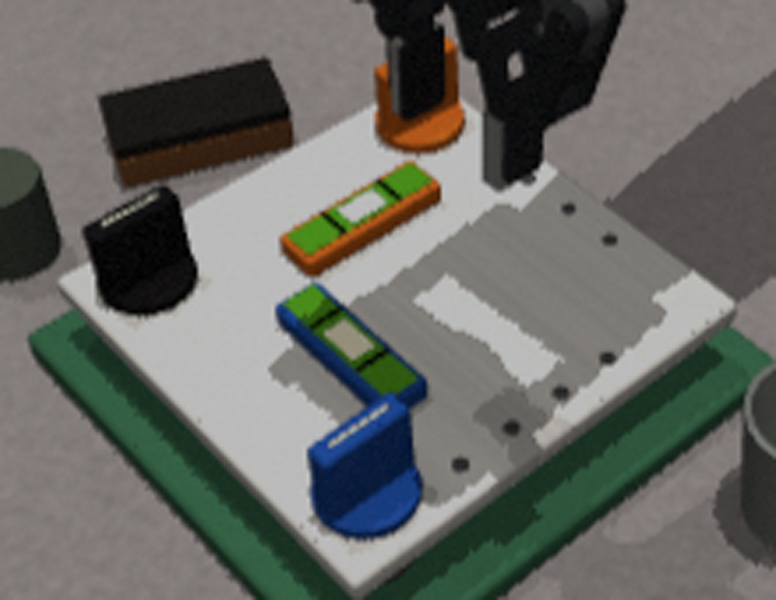

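Both bubbles are centred. The blue one spans cols 370–399 with lines at 362 and 407, and the orange one spans rows 248–276 with lines at 240 and 280. The gripper is about 130 mm above the plate and the black foot hasn't moved.

```bash
python3 - <<'E'
from station import *
print(hand_in())
E
```

```text
the job is handed in; nothing more can be done
None
```

The plate is level: both bubbles sit between their lines, and I handed the job in after about 13 s of the 45 s allowed.

- **Orange screw (turned first):** it started with the bubble about 5 mm off, just touching a line. I turned it about 16° (0.28 rad) clockwise and let go. The bubble is now within about 2 mm of centre.
- **Blue screw:** it started with the bubble about 12 mm off. I turned it about 39° (0.69 rad) anticlockwise and let go. The bubble is now within about 1 mm of centre.
- **Last checks:** after letting go, the wrist and scene pictures both showed the two bubbles wholly between their lines. The gripper was open and clear of everything. The black foot was never touched and looked unchanged.
- **Disagreements:**
  - The line centres measured about 35 mm apart, not 32, so I took the 32 mm as the gap between their inner edges. The final pictures fit that.
  - The position finder missed the blue screw in the scene picture, so I measured its pose from the pictures directly.

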